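Set the mixed-up coffee cups back on their own saucers

TASK

The four coffee cups on the shop counter have been put back on the wrong saucers. Change them round so that every cup stands upright in the middle of the saucer of its own colour (copper, brass, silver-grey, blue), using the empty cork coaster to park a cup while its place is still taken. Leave the saucers and the green glass sugar bowl where they are, and knock no cup over.

Things in the scene. Friction and masses are not known exactly. Their poses are not given: they have to be found in the camera images.
- cup_copper: Open handleless coffee cup, red-brown copper with darker rings. Round, 58 mm high; straight wall 58 mm across from 20 mm above its foot up to the rim, narrowing below to a flat foot 42 mm across; wall 3 mm, about 110 g. Origin: centre of the underside of the foot, z up along the axis.
- cup_brass: Open handleless coffee cup, yellow brass with darker rings. Round, 58 mm high; straight wall 58 mm across from 20 mm above its foot up to the rim, narrowing below to a flat foot 42 mm across; wall 3 mm, about 110 g. Origin: centre of the underside of the foot, z up along the axis.
- cup_steel: Open handleless coffee cup, plain silver-grey metal with darker rings. Round, 58 mm high; straight wall 58 mm across from 20 mm above its foot up to the rim, narrowing below to a flat foot 42 mm across; wall 3 mm, about 110 g. Origin: centre of the underside of the foot, z up along the axis.
- cup_blue: Open handleless coffee cup, blue enamel with white rings. Round, 58 mm high; straight wall 58 mm across from 20 mm above its foot up to the rim, narrowing below to a flat foot 42 mm across; wall 3 mm, about 110 g. Origin: centre of the underside of the foot, z up along the axis.
- saucer_copper: Loose round saucer, red-brown copper with darker rings, matching the cup of that colour. 116 mm across, rim 11 mm high, flat inner floor about 72 mm across and 4 mm above its underside (a cup's foot stands 4 mm above the saucer's origin); 200 g, slides if pushed. Origin: centre of the underside, z up. At the start each saucer carries a cup of another colour.
- saucer_brass: Loose round saucer, yellow brass with darker rings, matching the cup of that colour. 116 mm across, rim 11 mm high, flat inner floor about 72 mm across and 4 mm above its underside (a cup's foot stands 4 mm above the saucer's origin); 200 g, slides if pushed. Origin: centre of the underside, z up. At the start each saucer carries a cup of another colour.
- saucer_steel: Loose round saucer, plain silver-grey metal with darker rings, matching the cup of that colour. 116 mm across, rim 11 mm high, flat inner floor about 72 mm across and 4 mm above its underside (a cup's foot stands 4 mm above the saucer's origin); 200 g, slides if pushed. Origin: centre of the underside, z up. At the start each saucer carries a cup of another colour.
- saucer_blue: Loose round saucer, blue enamel with white rings, matching the cup of that colour. 116 mm across, rim 11 mm high, flat inner floor about 72 mm across and 4 mm above its underside (a cup's foot stands 4 mm above the saucer's origin); 200 g, slides if pushed. Origin: centre of the underside, z up. At the start each saucer carries a cup of another colour.
- coaster: Round cork coaster, 100 mm across, 5 mm thick, fixed to the counter and empty at the start: a free spot to park a cup. Origin: centre of its underside (its top is 5 mm higher).
- sugar_bowl: Small green glass sugar bowl with a domed brass lid (one closed piece), 56 mm across, 66 mm high, standing loose among the cups; not to be moved. Origin: centre of its underside. Other small loose ware (bell, candle holder, lidded copper pot, small coffee pot, spoon) stands about, none nearer than 65 mm to the centre of a saucer or the coaster and none higher than 90 mm.
Mind the look-alikes: they are no part of the job. What is shaped like the cup_steel but purple is not meant.

How it is judged:
By the outcome, as a careful person would: the job done as asked, in the order asked, and still so for the second after the job is handed in, with the robot touching nothing.
It also fails if it takes over 147 s, if anything falls off the work surface, if the arm or the gripper's body presses on something with over 40 N, if the wrist force passes 120 N, or if a joint passes its speed limit or range.

ROBOT

A 6-joint arm with a two-finger parallel gripper is mounted at the origin on the work surface. World frame = base frame: x ahead of the robot, y to its left, z up, the work surface at z = 0. Lengths are in m, angles in degrees, forces in N, time in s.
With the tool pointing down it reaches from about 0.375 to 0.925 m from the base axis. Payload 5.7 kg.
Tool frame: the origin (TCP) lies at the very end of the fingers, on their centre line; the grasp point (between the pads) lies 19 mm behind it (ctrl.pinch_z is the distance from the TCP to the grasp point, in m); z points along the fingers, y is the line along which they close (so a half turn about z gives the same grasp; the last joint's range is limited). The gripper opens to 85 mm and grips with 20 to 120 N. Pads are 22 mm wide; open, the fingers measure 114 mm over their backs; the gripper's body (76 mm by 85 mm) begins 54 mm behind the grasp point. The pads swing forward as they close: fully open they stand 13 mm farther back than shut.
Start: joints at [64.051, 20.558, 86.54, -0, 72.909, -6.595], TCP at [0.199, 0.566, 0.231] pointing down, gripper open.
Joint ranges: [-170.27, 170.27], [-57.76, 135], [12.27, 136.19], [-55.21, 235.2], [11.17, 155.16], [-170.74, 170.74]. Speed limits (degrees/s): [136.94, 136.94, 180, 180, 180, 180].

INTERFACE

Orientations are given as [roll, pitch, yaw] about the fixed x, y, z axes, in that order (R = Rz(yaw) Ry(pitch) Rx(roll)).
In Python, from rig import monitor, eyes, ctrl gives the robot as it stands. The module is installed in compiled form; this text tells all that it offers.
- The arm moves only by the tool apply_moves, never from a script. Its argument "targets" is a list of rows, each an object of numbers: "tx", "ty", "tz": the shift along the tool's x, y, z in cm; "wx", "wy", "wz": the turn, a rotation vector about the tool's x, y, z in degrees. In form: [{"tx": .., "ty": .., "tz": .., "wx": .., "wy": .., "wz": ..}, ...]. A call has 1 to 8 rows; each row shifts and turns the commanded pose from where the row before left it, along the tool's axes as they then stand; what a row does not reach is not made up. A row lasts 1/10 s, in which the tool goes at most 50 mm and 8.59 degrees, less where a joint would pass 70% of its speed; a pose out of reach is approached as far as the arm can. A call is refused whole if a number of a shift passes 5 or a number of a turn 8.59, either way. A call with a gripper value outside its range is refused whole. "hand" is the finger opening in cm, from 0 to 8.54, set as the call begins (left out, the last holds). The fingers move at their own pace and stop on an object; the grip force is fixed at half the most. Time passes only in rows, so rows that do not move let the fingers close. It gives the time, the measured TCP pose, the force, the opening and the grip force at its end, in the units of the state.
- monitor.observe(): the state, without advancing time (a new reading comes with each control period).
- eyes.camera(name): name is "side" or "top" or "wrist"; returns a dict with "img" (384x512x3 uint8, red, green, blue), "z_map" (384x512 float32, m along the optical axis (not along the pixel's ray), 0 where there is no reading), "mtx" (3x3 intrinsics, pixels), "extrinsics" (4x4, takes a point from world to camera coordinates). Camera axes: x right, y up, looking along -z (the intrinsics and any distortion apply to the point x, -y, -z); pixel columns grow to the right and rows downward; lengths in m; the calibration is good to about 2 mm. A picture is of the moment at which its call begins.
- ctrl.job_done(): hands the job in; it is judged then, once.
The state is a dict: "time": time; "qpos": joint angles; "qvel": joint speeds; "tau": joint torques, N m; "tcp_pos": TCP position; "tcp_rot": TCP orientation; "wrist_force": force on the tool from outside, world axes, zero at the start; "wrist_torque": the same for the moment, N m; "gripper_width": opening from 0.0 (shut) to 1.0 (fully open); "grip_force": force on a finger pad.
Only numpy, scipy, OpenCV 4.12 (cv2) and the standard library are available. Lean on these libraries where they do the work, as an engineer would, in place of code of your own. Each camera call takes 0.05 s, during which the arm holds its last target. There are 200 camera calls.

## Working session

There is one attempt and no reset: what is moved stays moved. The work goes in short steps, Python scripts to look and compute and a tool call to move; the robot and the scene stay as the last step left them, time stands still between calls to the robot, and variables do not carry over. Pictures are saved under pics/ and viewed, at most 14 in all, crops included, and the job is handed in when it is done.

Besides the shell and the picture viewer there is one more tool, called after ">>>" in YAML: its name, and indented under it one key for each argument. apply_moves: Moves the arm, as the interface text tells. Its arguments: {"type":"object","properties":{"targets":{"type":"array","items":{"type":"object","properties":{"tx":{"type":"number"},"ty":{"type":"number"},"tz":{"type":"number"},"wx":{"type":"number"},"wy":{"type":"number"},"wz":{"type":"number"}}}},"hand":{"type":"number"}},"required":["targets"]}

```bash
mkdir -p pics
cat > h.py <<'E'
import numpy as np, cv2
from rig import monitor, eyes, ctrl
def cam(n):
    c=eyes.camera(n); return c
def world(c):
    z=c["z_map"].astype(float); h,w=z.shape; K=c["mtx"]
    u,v=np.meshgrid(np.arange(w),np.arange(h))
    x=(u-K[0,2])/K[0,0]*z; y=(v-K[1,2])/K[1,1]*z
    P=np.stack([x,-y,-z,np.ones_like(z)],-1)
    W=P@np.linalg.inv(c["extrinsics"]).T
    W=W[...,:3]; W[z==0]=np.nan
    return W
def save(c,f): cv2.imwrite("pics/"+f,c["img"][...,::-1])
E
python3 - <<'E'
from h import *
s=monitor.observe(); print(s)
for n in("top","side"):
    c=cam(n); save(c,n+"0.png"); np.savez(n+"0.npz",**{k:c[k] for k in c}); print(n,c["mtx"].tolist(),np.round(np.linalg.inv(c["extrinsics"]),3).tolist(), c.keys())
E
```

```text
{'time': 0.0, 'qpos': array([ 6.40498281e+01,  2.05976599e+01,  8.65991283e+01, -1.21503350e-03,
        7.29095780e+01, -6.59672921e+00]), 'qvel': array([-0.0531982 , -0.01132828, -0.00877365,  0.10685538,  0.05964075,
       -0.013794  ]), 'tau': array([ 2.77249936e-03, -5.27636719e+01, -2.78631037e+01, -8.47164983e-05,
        1.33840885e-02, -1.29433633e-05]), 'tcp_pos': array([0.19856747, 0.56546017, 0.23045552]), 'tcp_rot': array([-1.79894205e+02, -1.10663582e-02,  1.60646905e+02]), 'wrist_force': array([-0.27128437,  0.64182596,  0.37085947]), 'wrist_torque': array([-0.01151722, -0.01844044, -0.02217748]), 'grip_force': 0.0, 'gripper_width': 1.0013090241200753}
top [[360.74462459841436, 0.0, 253.78481246650475], [0.0, 360.74462459841436, 195.429960185754], [0.0, 0.0, 1.0]] [[-0.021, 0.997, -0.076, 0.465], [-1.0, -0.019, 0.023, 0.061], [0.021, 0.076, 0.997, 1.066], [0.0, 0.0, 0.0, 1.0]] dict_keys(['img', 'z_map', 'mtx', 'extrinsics'])
side [[400.47906985001924, 0.0, 261.3836751688542], [0.0, 400.47906985001924, 194.25528942165482], [0.0, 0.0, 1.0]] [[0.804, 0.277, -0.527, 0.018], [-0.595, 0.407, -0.694, -0.648], [0.022, 0.871, 0.492, 0.557], [0.0, 0.0, 0.0, 1.0]] dict_keys(['img', 'z_map', 'mtx', 'extrinsics'])
```

View pics/top0.png

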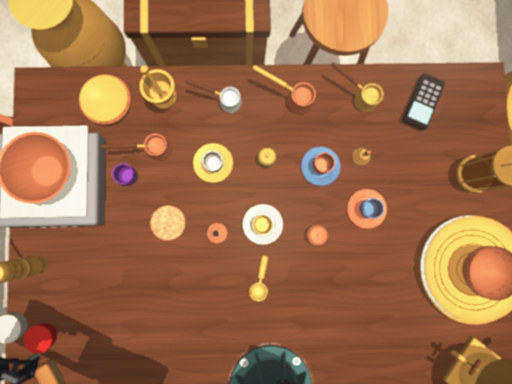

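View pics/side0.png

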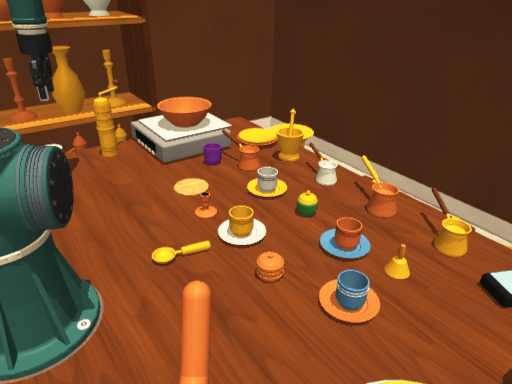

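Top view: the brass saucer at (213,162) holds the grey cup, and the white-grey saucer at (263,224) holds the brass cup. The blue saucer at (321,166) holds the copper cup, and the copper saucer at (367,209) holds the blue cup. The coaster is at (168,222) and the sugar bowl at (267,157). There are two cups that could be cup_steel: the silver-grey one at (213,162) and the purple one at (124,175). I take the grey one on the brass saucer, since purple is excluded, and will confirm it in a crop.

```bash
cat >> h.py <<'E'
from scipy.optimize import least_squares
def circ(p,r=None):
    p=p[:,:2]; m=(p.min(0)+p.max(0))/2
    f=lambda q:np.hypot(p[:,0]-q[0],p[:,1]-q[1])-(r if r else q[2])
    s=least_squares(f,[m[0],m[1],r or .03],loss="soft_l1",f_scale=.002); return s.x
def measure(c,W,seed):
    """seed pixel -> cup rim centre (mean z) and saucer-edge centre"""
    v,u=seed[1],seed[0]
    a=W[v-30:v+31,u-30:u+31].reshape(-1,3); a=a[~np.isnan(a[:,0])]
    hi=a[a[:,2]>.05]; cup=None
    if len(hi)>10:
        cup=((hi.min(0)+hi.max(0))/2)[:2]
        cup=np.r_[cup,np.median(hi[:,:2],0),hi[:,2].max(),len(hi)]
    return cup,a
E
python3 - <<'E'
from h import *
c=dict(np.load("top0.npz")); W=world(c)
print("table z",np.nanmedian(W[260:300,180:240,2]))
for n,s in dict(brassS=(213,162),steelS=(263,224),blueS=(321,166),copperS=(367,209),bowl=(267,157)).items():
    cup,a=measure(c,W,s); hi=a[(a[:,2]>.05)]
    d=np.hypot(*(hi[:,:2]-np.median(hi[:,:2],0)).T); hi=hi[d<.05]
    ext=(hi[:,:2].min(0)+hi[:,:2].max(0))/2; size=np.ptp(hi[:,:2],axis=0)
    lo=a[(a[:,2]>.0045)&(a[:,2]<.02)]; lo=lo[np.hypot(*(lo[:,:2]-ext).T)<.075]
    e=(lo[:,:2].min(0)+lo[:,:2].max(0))/2
    ring=lo[(lo[:,2]>.007)]
    print(n,np.round(ext,4),np.round(size,4),"zmax",hi[:,2].max().round(4),"sauc",e.round(4),np.ptp(lo[:,:2],axis=0).round(3),circ(ring).round(4))
s=(168,222); a=W[s[1]-25:s[1]+26,s[0]-25:s[0]+26].reshape(-1,3); a=a[a[:,2]>.003]
print("coaster",(np.nanmin(a,0)+np.nanmax(a,0))/2,np.ptp(a,axis=0),np.median(a,0))
i=c["img"][125:265,95:405,::-1]; cv2.imwrite("pics/crop1.png",cv2.resize(i,None,fx=2.5,fy=2.5,interpolation=3))
E
```

```text
table z -0.0007224125761169375
brassS [0.6417 0.1532] [0.0557 0.056 ] zmax 0.0666 sauc [0.6453 0.1492] [0.111 0.129] [0.6438 0.1561 0.0465]
steelS [0.4615 0.0165] [0.0555 0.056 ] zmax 0.0647 sauc [0.4615 0.0097] [0.111 0.132] [0.4621 0.0125 0.0463]
blueS [ 0.6323 -0.1637] [0.0572 0.0578] zmax 0.0647 sauc [ 0.6295 -0.1621] [0.114 0.115] [ 0.6273 -0.1592  0.0477]
copperS [ 0.5    -0.2966] [0.0569 0.0573] zmax 0.0642 sauc [ 0.5035 -0.294 ] [0.116 0.115] [ 0.5003 -0.2895  0.0471]
bowl [6.557e-01 4.000e-04] [0.0377 0.0342] zmax 0.0658 sauc [ 0.6541 -0.0185] [0.139 0.064] [0.6326 0.0108 0.0033]
coaster [0.4737165  0.28869782 0.00651279] [0.14734711 0.14524838 0.0070203 ] [0.46989966 0.29129977 0.00478555]
```

View pics/crop1.png

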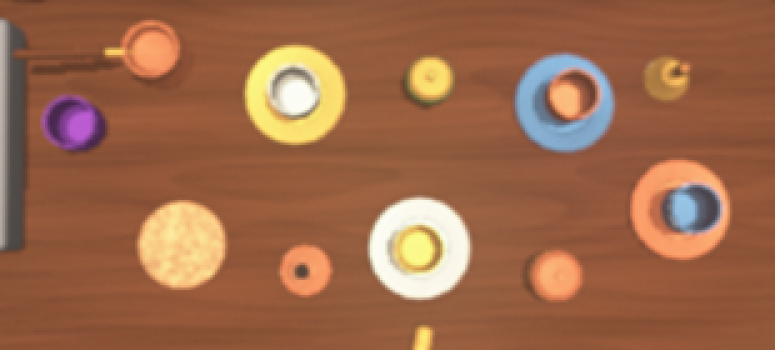

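The crop confirms it: the cup on the brass saucer (crop 293,92) is silver-grey, and the look-alike at (73,123) is clearly purple. The saucer centres still need refining, so I'll fit their outlines by colour.

```bash
cat >> h.py <<'E'
def plane(c,uv,z):
    K=c["mtx"]; T=np.linalg.inv(c["extrinsics"]); uv=np.asarray(uv,float)
    d=np.c_[(uv[:,0]-K[0,2])/K[0,0],-(uv[:,1]-K[1,2])/K[1,1],-np.ones(len(uv))]@T[:3,:3].T
    o=T[:3,3]; return o+d*((z-o[2])/d[:,2])[:,None]
SEEDS=dict(brassS=(213,162,.011),steelS=(263,224,.011),blueS=(321,166,.011),copperS=(367,209,.011),coaster=(168,222,.005))
def disc(c,seed):
    """outline centre by radial strongest edge near expected radius, robust circle fit"""
    u,v,z=seed; R=.05 if z<.01 else .058
    g=cv2.cvtColor(c["img"],cv2.COLOR_RGB2LAB).astype(np.float32)
    p0=plane(c,[(u,v)],z)[0]; M=c["extrinsics"];K=c["mtx"]
    for it in range(3):
        pts=[]
        for t in np.arange(0,2*np.pi,np.pi/60):
            rs=np.arange(R-.014,R+.014,.0005)
            P=np.c_[p0[0]+rs*np.cos(t),p0[1]+rs*np.sin(t),np.full(len(rs),z),np.ones(len(rs))]@M.T
            uu=(K[0,0]*P[:,0]/-P[:,2]+K[0,2]).astype(np.float32); vv=(K[1,1]*-P[:,1]/-P[:,2]+K[1,2]).astype(np.float32)
            s=cv2.remap(g,uu[None],vv[None],cv2.INTER_LINEAR)[0]
            e=np.linalg.norm(s[8:]-s[:-8],axis=1); w=np.where(e>.7*e.max(),e,0); 
            if e.max()<25: continue
            r=(w*(rs[:-8]+.002)).sum()/w.sum(); pts.append([p0[0]+r*np.cos(t),p0[1]+r*np.sin(t)])
        q=circ(np.array(pts)); p0=np.r_[q[:2],z]
    return q,len(pts)
def cupfit(c,W,xy):
    d=np.hypot(W[...,0]-xy[0],W[...,1]-xy[1]); a=W[(d<.045)&(W[...,2]>.045)]
    return (a[:,:2].min(0)+a[:,:2].max(0))/2, np.percentile(a[:,2],95)
E
python3 - <<'E'
from h import *
c=dict(np.load("top0.npz"))
for n,s in SEEDS.items():
    q,k=disc(c,s); print(n,q.round(4),k)
E
```

```text
brassS [0.6454 0.1559 0.0587] 120
steelS [0.4619 0.0133 0.0591] 120
blueS [ 0.6296 -0.1622  0.0581] 120
copperS [ 0.5009 -0.2934  0.0576] 120
coaster [0.4717 0.2904 0.0506] 120
```

>>> apply_moves:
  targets:
    - {"wz": -6.45,"wx": 0}
    - {"wz": -6.45}
    - {"wz": -6.45}
    - {}
  hand: 8.54

```text
invalid input
```

>>> apply_moves:
  targets:
    - {"tx": 0,"ty": 0,"tz": 0,"wx": 0,"wy": 0,"wz": -6.45}
    - {"tx": 0,"ty": 0,"tz": 0,"wx": 0,"wy": 0,"wz": -6.45}
    - {"tx": 0,"ty": 0,"tz": 0,"wx": 0,"wy": 0,"wz": -6.45}
    - {"tx": 0,"ty": 0,"tz": 0,"wx": 0,"wy": 0,"wz": 0}
  hand: 8.5

```text
time: 0.5
tcp_pos: [0.1987, 0.5657, 0.2308]
tcp_rot: [-179.9, -0.0, -180.0]
wrist_force: [0.2, 0.5, 0.4]
gripper_width: 0.996
grip_force: 0.0
```

>>> apply_moves:
  targets:
    - {"tx": -2.8,"ty": -2.6,"tz": 0}
    - {"tx": -2.8,"ty": -2.6,"tz": 0}
    - {"tx": -2.8,"ty": -2.6,"tz": 0}
    - {"tx": -2.8,"ty": -2.6,"tz": 0}
    - {"tx": -2.8,"ty": -2.6,"tz": 0}
    - {"tx": -2.8,"ty": -2.6,"tz": 0}
    - {"tx": -2.8,"ty": -2.6,"tz": 0}
    - {"tx": -2.8,"ty": -2.6,"tz": 0}

```text
invalid input
```

>>> apply_moves:
  targets:
    - {"tx": -2.8,"ty": -2.6,"tz": 0}
    - {"tx": -2.8,"ty": -2.6,"tz": 0}
    - {"tx": -2.8,"ty": -2.6,"tz": 0}
    - {"tx": -2.8,"ty": -2.6,"tz": 0}
    - {"tx": -2.8,"ty": -2.6,"tz": 0}
    - {"tx": -2.8,"ty": -2.6,"tz": 0}
    - {"tx": -2.8,"ty": -2.6,"tz": 0}
    - {"tx": 0,"ty": 0,"tz": 0}

```text
invalid input
```

>>> apply_moves:
  targets:
    - {"tx": -2.8,"ty": -2.6,"tz": 0,"wx": 0,"wy": 0,"wz": 0}
    - {"tx": -2.8,"ty": -2.6,"tz": 0,"wx": 0,"wy": 0,"wz": 0}
    - {"tx": -2.8,"ty": -2.6,"tz": 0,"wx": 0,"wy": 0,"wz": 0}
    - {"tx": -2.8,"ty": -2.6,"tz": 0,"wx": 0,"wy": 0,"wz": 0}
    - {"tx": -2.8,"ty": -2.6,"tz": 0,"wx": 0,"wy": 0,"wz": 0}
    - {"tx": -2.8,"ty": -2.6,"tz": 0,"wx": 0,"wy": 0,"wz": 0}
    - {"tx": -2.8,"ty": -2.6,"tz": 0,"wx": 0,"wy": 0,"wz": 0}
    - {"tx": -2.8,"ty": -2.6,"tz": 0,"wx": 0,"wy": 0,"wz": 0}

```text
time: 1.3
tcp_pos: [0.4237, 0.3568, 0.2312]
tcp_rot: [-180.0, -0.0, 179.8]
wrist_force: [-0.1, 0.0, -1.5]
gripper_width: 1.0
grip_force: 0.0
```

>>> apply_moves:
  targets:
    - {"tx": -2.8,"ty": -2.6,"tz": 0,"wx": 0,"wy": 0,"wz": 0}
    - {"tx": -2.8,"ty": -2.6,"tz": 0,"wx": 0,"wy": 0,"wz": 0}
    - {"tx": -2.8,"ty": -2.6,"tz": 0,"wx": 0,"wy": 0,"wz": 0}
    - {"tx": -2.8,"ty": -2.6,"tz": 0,"wx": 0,"wy": 0,"wz": 0}
    - {"tx": -2.8,"ty": -2.6,"tz": 0,"wx": 0,"wy": 0,"wz": 0}
    - {"tx": -2.8,"ty": -2.6,"tz": 0,"wx": 0,"wy": 0,"wz": 0}
    - {"tx": -2.8,"ty": -2.6,"tz": 0,"wx": 0,"wy": 0,"wz": 0}
    - {"tx": 0,"ty": 0,"tz": 0,"wx": 0,"wy": 0,"wz": 0}

```text
time: 2.1
tcp_pos: [0.6225, 0.1724, 0.2309]
tcp_rot: [-179.9, 0.1, 179.6]
wrist_force: [-0.7, 0.4, 0.3]
gripper_width: 0.997
grip_force: 0.0
```

Run:
```python
from h import *
for i in range(2):
    c=cam("wrist"); s=monitor.observe(); print(s["tcp_pos"].round(4),s["tcp_rot"].round(2))
save(c,"w1.png"); W=world(c); np.savez("w1.npz",**c)
q,z=cupfit(c,W,(.6417,.1532)); print(q,z)
d=np.hypot(W[...,0]-q[0],W[...,1]-q[1]); a=W[(d<.045)&(W[...,2]>.045)]; print(np.ptp(a,axis=0))
```

```text
[0.6203 0.1742 0.2307] [-1.7998e+02 -1.0000e-02  1.7965e+02]
[0.6189 0.1754 0.2307] [ 1.7999e+02 -7.0000e-02  1.7976e+02]
[0.63668651 0.14836857] 0.3193112067873723
[0.0731195  0.08124502 0.27949578]
```

View pics/w1.png

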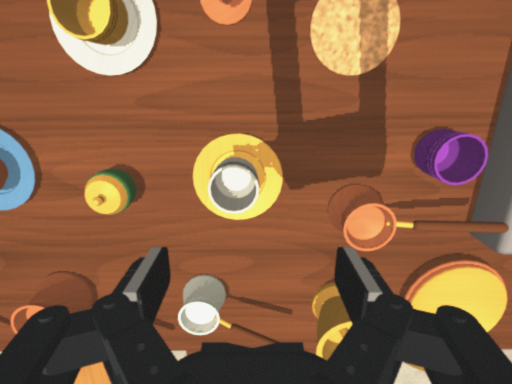

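The wrist view shows the grey cup at (235,190) on the brass saucer, with the open fingers at the bottom. I'll cross-check its position from this view.

```bash
cat >> h.py <<'E'
def cupfit(c,W,xy,lo=.053,hi=.075):
    d=np.hypot(W[...,0]-xy[0],W[...,1]-xy[1]); a=W[(d<.042)&(W[...,2]>lo)&(W[...,2]<hi)]
    r=np.hypot(*(a[:,:2]-xy[:2]).T)
    return ((a[:,:2].min(0)+a[:,:2].max(0))/2).round(4), np.ptp(a[:,:2],axis=0).round(4), circ(a).round(4), np.percentile(a[:,2],50).round(4)
E
python3 - <<'E'
from h import *
c=dict(np.load("w1.npz")); W=world(c); print(cupfit(c,W,(.6417,.1532)))
M=c["extrinsics"];K=c["mtx"]
def px(x,y,z):
    P=M@[x,y,z,1]; return int(K[0,0]*P[0]/-P[2]+K[0,2]),int(-K[1,1]*P[1]/-P[2]+K[1,2])
print(disc(c,(*px(.6454,.1559,.011),.011)),disc(c,(*px(.4717,.2904,.005),.005)))
t=dict(np.load("top0.npz")); Wt=world(t)
for n,xy in dict(steel=(.6417,.1532),brass=(.4615,.0165),copper=(.6323,-.1637),blue=(.5,-.2966)).items(): print(n,cupfit(t,Wt,xy))
E
```

```text
(array([0.6446, 0.1522]), array([0.0573, 0.0578]), array([0.644 , 0.1522, 0.0271]), np.float64(0.061))
(array([0.64587407, 0.15548436, 0.05767039]), 120) (array([0.47351891, 0.2900852 , 0.04924141]), 94)
steel (array([0.6424, 0.1532]), array([0.0543, 0.056 ]), array([0.6425, 0.154 , 0.0272]), np.float64(0.0607))
brass (array([0.4615, 0.0165]), array([0.0555, 0.056 ]), array([0.4608, 0.0162, 0.0272]), np.float64(0.0611))
copper (array([ 0.6323, -0.1637]), array([0.0572, 0.0578]), array([ 0.6324, -0.1633,  0.0273]), np.float64(0.0596))
blue (array([ 0.4997, -0.2966]), array([0.0563, 0.0573]), array([ 0.4998, -0.2963,  0.0272]), np.float64(0.0597))
```

>>> apply_moves:
  targets:
    - {"tx": -1.25,"ty": -1.15,"tz": 3.5,"wx": 0,"wy": 0,"wz": 0}
    - {"tx": -1.2,"ty": -1.15,"tz": 3.5,"wx": 0,"wy": 0,"wz": 0}
    - {"tx": 0,"ty": 0,"tz": 3.5,"wx": 0,"wy": 0,"wz": 0}
    - {"tx": 0,"ty": 0,"tz": 3.5,"wx": 0,"wy": 0,"wz": 0}
    - {"tx": 0,"ty": 0,"tz": 2.2,"wx": 0,"wy": 0,"wz": 0}
    - {"tx": 0,"ty": 0,"tz": 2.2,"wx": 0,"wy": 0,"wz": 0}
    - {"tx": 0,"ty": 0,"tz": 2.2,"wx": 0,"wy": 0,"wz": 0}
    - {"tx": 0,"ty": 0,"tz": 0,"wx": 0,"wy": 0,"wz": 0}

```text
time: 3.0
tcp_pos: [0.6394, 0.1539, 0.0223]
tcp_rot: [-180.0, -0.4, 180.0]
wrist_force: [-0.2, 0.2, -0.8]
gripper_width: 0.995
grip_force: 0.0
```

>>> apply_moves:
  targets:
    - {"tx": 0,"ty": 0,"tz": 0,"wx": 0,"wy": 0,"wz": 0}
    - {"tx": 0,"ty": 0,"tz": 0,"wx": 0,"wy": 0,"wz": 0}
    - {"tx": 0,"ty": 0,"tz": 0,"wx": 0,"wy": 0,"wz": 0}
    - {"tx": 0,"ty": 0,"tz": 0,"wx": 0,"wy": 0,"wz": 0}
    - {"tx": 0,"ty": 0,"tz": 0,"wx": 0,"wy": 0,"wz": 0}
    - {"tx": 0,"ty": 0,"tz": 0,"wx": 0,"wy": 0,"wz": 0}
    - {"tx": 0,"ty": 0,"tz": 0,"wx": 0,"wy": 0,"wz": 0}
    - {"tx": 0,"ty": 0,"tz": 0,"wx": 0,"wy": 0,"wz": 0}
  hand: 5.3

```text
time: 3.8
tcp_pos: [0.6445, 0.1535, 0.0272]
tcp_rot: [180.0, 0.2, 180.0]
wrist_force: [-1.2, 1.1, 6.8]
gripper_width: 0.669
grip_force: 64.5
```

>>> apply_moves:
  targets:
    - {"tx": 0,"ty": 0,"tz": -1,"wx": 0,"wy": 0,"wz": 0}
    - {"tx": 0,"ty": 0,"tz": -2,"wx": 0,"wy": 0,"wz": 0}
    - {"tx": 0,"ty": 0,"tz": -3,"wx": 0,"wy": 0,"wz": 0}
    - {"tx": 0,"ty": 0,"tz": -3,"wx": 0,"wy": 0,"wz": 0}
    - {"tx": 0,"ty": 0,"tz": -3,"wx": 0,"wy": 0,"wz": 0}
    - {"tx": 0,"ty": 0,"tz": -2,"wx": 0,"wy": 0,"wz": 0}
    - {"tx": 0,"ty": 0,"tz": 0,"wx": 0,"wy": 0,"wz": 0}
    - {"tx": 0,"ty": 0,"tz": 0,"wx": 0,"wy": 0,"wz": 0}

```text
time: 4.6
tcp_pos: [0.6432, 0.1529, 0.1655]
tcp_rot: [-180.0, 0.0, 180.0]
wrist_force: [-0.3, -0.7, -1.9]
gripper_width: 0.668
grip_force: 64.2
```

>>> apply_moves:
  targets:
    - {"tx": 1.1,"ty": 0.9,"tz": 0,"wx": 0,"wy": 0,"wz": 0}
    - {"tx": 2.5,"ty": 2,"tz": 0,"wx": 0,"wy": 0,"wz": 0}
    - {"tx": 3,"ty": 2.4,"tz": 0,"wx": 0,"wy": 0,"wz": 0}
    - {"tx": 3,"ty": 2.4,"tz": 0,"wx": 0,"wy": 0,"wz": 0}
    - {"tx": 3,"ty": 2.4,"tz": 0,"wx": 0,"wy": 0,"wz": 0}
    - {"tx": 2.5,"ty": 2,"tz": 0,"wx": 0,"wy": 0,"wz": 0}
    - {"tx": 1.4,"ty": 1.1,"tz": 0,"wx": 0,"wy": 0,"wz": 0}
    - {"tx": 0.6,"ty": 0.5,"tz": 0,"wx": 0,"wy": 0,"wz": 0}

```text
time: 5.4
tcp_pos: [0.4698, 0.2906, 0.1643]
tcp_rot: [-179.9, -0.1, -179.9]
wrist_force: [-0.4, -0.1, -1.4]
gripper_width: 0.671
grip_force: 64.2
```

Run:
```python
from h import *
for i in range(3): c=cam("top")
s=monitor.observe(); print(s["tcp_pos"].round(4),s["tcp_rot"].round(2),s["gripper_width"],s["grip_force"],s["wrist_force"].round(1))
save(c,"t2.png")
c=cam("side"); save(c,"s2.png")
```

```text
[0.4727 0.2899 0.165 ] [-1.7997e+02  1.0000e-02 -1.7997e+02] 0.6692906328473037 64.23429138958454 [ 0.4  0.2 -0.3]
```

View pics/s2.png

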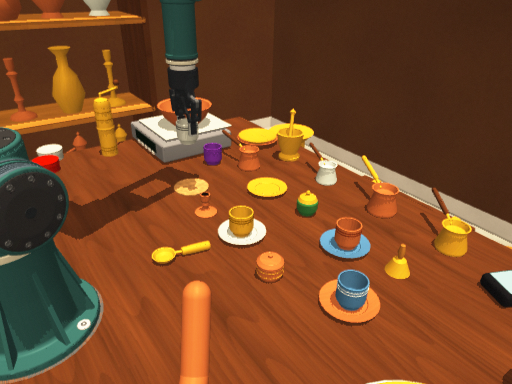

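The grey cup hangs level in the gripper at (188,130), and the brass saucer at (267,188) is free and unmoved. I'll lower the cup onto the coaster.

>>> apply_moves:
  targets:
    - {"tx": 0,"ty": 0,"tz": 2,"wx": 0,"wy": 0,"wz": 0}
    - {"tx": 0,"ty": 0,"tz": 3.5,"wx": 0,"wy": 0,"wz": 0}
    - {"tx": 0,"ty": 0,"tz": 3.5,"wx": 0,"wy": 0,"wz": 0}
    - {"tx": 0,"ty": 0,"tz": 2.5,"wx": 0,"wy": 0,"wz": 0}
    - {"tx": 0,"ty": 0,"tz": 1.4,"wx": 0,"wy": 0,"wz": 0}
    - {"tx": 0,"ty": 0,"tz": 0.4,"wx": 0,"wy": 0,"wz": 0}
    - {"tx": 0,"ty": 0,"tz": 0.3,"wx": 0,"wy": 0,"wz": 0}
    - {"tx": 0,"ty": 0,"tz": 0,"wx": 0,"wy": 0,"wz": 0}

```text
time: 6.4
tcp_pos: [0.4733, 0.2899, 0.0296]
tcp_rot: [180.0, 0.1, 180.0]
wrist_force: [0.4, -0.1, -1.5]
gripper_width: 0.669
grip_force: 64.2
```

>>> apply_moves:
  targets:
    - {"tx": 0,"ty": 0,"tz": 0,"wx": 0,"wy": 0,"wz": 0}
    - {"tx": 0,"ty": 0,"tz": 0,"wx": 0,"wy": 0,"wz": 0}
    - {"tx": 0,"ty": 0,"tz": 0,"wx": 0,"wy": 0,"wz": 0}
    - {"tx": 0,"ty": 0,"tz": 0,"wx": 0,"wy": 0,"wz": 0}
    - {"tx": 0,"ty": 0,"tz": 0,"wx": 0,"wy": 0,"wz": 0}
    - {"tx": 0,"ty": 0,"tz": 0,"wx": 0,"wy": 0,"wz": 0}
  hand: 8.5

```text
time: 7.0
tcp_pos: [0.4723, 0.2901, 0.0294]
tcp_rot: [-180.0, 0.0, -180.0]
wrist_force: [-0.4, 0.1, 0.5]
gripper_width: 0.995
grip_force: 0.0
```

>>> apply_moves:
  targets:
    - {"tx": 0,"ty": 0,"tz": -1.4,"wx": 0,"wy": 0,"wz": 0}
    - {"tx": 0,"ty": 0,"tz": -3,"wx": 0,"wy": 0,"wz": 0}
    - {"tx": 0,"ty": 0,"tz": -3,"wx": 0,"wy": 0,"wz": 0}
    - {"tx": 0,"ty": 0,"tz": -3,"wx": 0,"wy": 0,"wz": 0}
    - {"tx": 0,"ty": 0,"tz": -3.2,"wx": 0,"wy": 0,"wz": 0}

```text
time: 7.5
tcp_pos: [0.4718, 0.2898, 0.1662]
tcp_rot: [-180.0, -0.0, 180.0]
wrist_force: [0.4, 0.3, -0.3]
gripper_width: 0.992
grip_force: 0.0
```

>>> apply_moves:
  targets:
    - {"tx": 0,"ty": -2.4,"tz": 0,"wx": 0,"wy": 0,"wz": 0}
    - {"tx": 0.2,"ty": -4,"tz": 0,"wx": 0,"wy": 0,"wz": 0}
    - {"tx": 0.2,"ty": -4,"tz": 0,"wx": 0,"wy": 0,"wz": 0}
    - {"tx": 0.2,"ty": -4,"tz": 0,"wx": 0,"wy": 0,"wz": 0}
    - {"tx": 0.2,"ty": -4,"tz": 0,"wx": 0,"wy": 0,"wz": 0}
    - {"tx": 0.2,"ty": -4,"tz": 0,"wx": 0,"wy": 0,"wz": 0}
    - {"tx": 0.2,"ty": -4,"tz": 0,"wx": 0,"wy": 0,"wz": 0}
    - {"tx": 0,"ty": -1,"tz": 0,"wx": 0,"wy": 0,"wz": 0}

```text
time: 8.3
tcp_pos: [0.4599, 0.013, 0.1654]
tcp_rot: [-179.9, -0.0, 179.8]
wrist_force: [-0.1, -0.1, -0.3]
gripper_width: 0.994
grip_force: 0.0
```

```bash
cat >> h.py <<'E'
def px(c,x,y,z):
    M=c["extrinsics"];K=c["mtx"];P=M@[x,y,z,1]; return int(K[0,0]*P[0]/-P[2]+K[0,2]),int(-K[1,1]*P[1]/-P[2]+K[1,2]),z
def look(cups=(),discs=(),views=("wrist",),name=None):
    for n in views:
        for i in range(3 if n=="wrist" else 1): c=cam(n)
        W=world(c)
        for xy in cups:
            try: print(n,"cup",*cupfit(c,W,xy))
            except Exception as e: print(n,"cup",xy,"none")
        for d in discs:
            try: q,k=disc(c,px(c,*d)); print(n,"disc",q.round(4),k)
            except Exception as e: print(n,"disc",d,"none")
        if name: save(c,name+n+".png")
    s=monitor.observe(); print(s["tcp_pos"].round(4),s["tcp_rot"].round(2),s["time"])
E
python3 - <<'E'
from h import *
look([(.461,.0165)],[(.4619,.0133,.011)],("wrist",),"w3")
look([(.4725,.29)],[(.4725,.29,.005),(.6454,.1557,.011)],("top",))
E
```

```text
wrist cup [0.4625 0.0137] [0.0576 0.0572] [0.4616 0.0138 0.0271] 0.0612
wrist disc [0.462  0.0122 0.0573] 120
[0.4603 0.016  0.1653] [179.97  -0.   179.88] 8.45
top cup [0.4727 0.2913] [0.0556 0.0581] [0.4727 0.2908 0.0273] 0.0616
top disc [0.4715 0.2886 0.0495] 120
top disc [0.6454 0.156  0.0587] 120
[0.4603 0.0167 0.1653] [ 1.7997e+02 -1.0000e-02  1.7996e+02] 8.5
```

>>> apply_moves:
  targets:
    - {"tx": -0.1,"ty": 0,"tz": 2,"wx": 0,"wy": 0,"wz": 0}
    - {"tx": 0,"ty": 0,"tz": 3.5,"wx": 0,"wy": 0,"wz": 0}
    - {"tx": 0,"ty": 0,"tz": 3,"wx": 0,"wy": 0,"wz": 0}
    - {"tx": 0,"ty": 0,"tz": 2.5,"wx": 0,"wy": 0,"wz": 0}
    - {"tx": 0,"ty": 0,"tz": 2,"wx": 0,"wy": 0,"wz": 0}
    - {"tx": 0,"ty": 0,"tz": 1,"wx": 0,"wy": 0,"wz": 0}
    - {"tx": 0,"ty": 0,"tz": 0,"wx": 0,"wy": 0,"wz": 0}
    - {"tx": 0,"ty": 0,"tz": 0,"wx": 0,"wy": 0,"wz": 0}

```text
time: 9.3
tcp_pos: [0.4617, 0.0167, 0.0257]
tcp_rot: [-180.0, 0.0, -179.9]
wrist_force: [0.1, 0.4, 0.4]
gripper_width: 0.993
grip_force: 0.0
```

>>> apply_moves:
  targets:
    - {"tx": 0,"ty": 0,"tz": 0,"wx": 0,"wy": 0,"wz": 0}
    - {"tx": 0,"ty": 0,"tz": 0,"wx": 0,"wy": 0,"wz": 0}
    - {"tx": 0,"ty": 0,"tz": 0,"wx": 0,"wy": 0,"wz": 0}
    - {"tx": 0,"ty": 0,"tz": 0,"wx": 0,"wy": 0,"wz": 0}
    - {"tx": 0,"ty": 0,"tz": 0,"wx": 0,"wy": 0,"wz": 0}
    - {"tx": 0,"ty": 0,"tz": 0,"wx": 0,"wy": 0,"wz": 0}
    - {"tx": 0,"ty": 0,"tz": 0,"wx": 0,"wy": 0,"wz": 0}
    - {"tx": 0,"ty": 0,"tz": 0,"wx": 0,"wy": 0,"wz": 0}
  hand: 5.3

```text
time: 10.1
tcp_pos: [0.4622, 0.016, 0.0267]
tcp_rot: [-180.0, 0.1, 180.0]
wrist_force: [-0.8, 1.6, 11.0]
gripper_width: 0.667
grip_force: 61.6
```

>>> apply_moves:
  targets:
    - {"tx": 0,"ty": 0,"tz": -1,"wx": 0,"wy": 0,"wz": 0}
    - {"tx": 0,"ty": 0,"tz": -2,"wx": 0,"wy": 0,"wz": 0}
    - {"tx": 0,"ty": 0,"tz": -3,"wx": 0,"wy": 0,"wz": 0}
    - {"tx": 0,"ty": 0,"tz": -3,"wx": 0,"wy": 0,"wz": 0}
    - {"tx": 0,"ty": 0,"tz": -3,"wx": 0,"wy": 0,"wz": 0}
    - {"tx": 0,"ty": 0,"tz": -2,"wx": 0,"wy": 0,"wz": 0}
    - {"tx": 0,"ty": 0,"tz": 0,"wx": 0,"wy": 0,"wz": 0}

```text
time: 10.8
tcp_pos: [0.4634, 0.0158, 0.1686]
tcp_rot: [-179.9, 0.4, 180.0]
wrist_force: [0.6, -0.1, -2.0]
gripper_width: 0.669
grip_force: 64.2
```

>>> apply_moves:
  targets:
    - {"tx": -1.2,"ty": 0.9,"tz": 0,"wx": 0,"wy": 0,"wz": 0}
    - {"tx": -2.6,"ty": 2,"tz": 0,"wx": 0,"wy": 0,"wz": 0}
    - {"tx": -3.2,"ty": 2.4,"tz": 0,"wx": 0,"wy": 0,"wz": 0}
    - {"tx": -3.2,"ty": 2.4,"tz": 0,"wx": 0,"wy": 0,"wz": 0}
    - {"tx": -3.2,"ty": 2.4,"tz": 0,"wx": 0,"wy": 0,"wz": 0}
    - {"tx": -2.6,"ty": 2,"tz": 0,"wx": 0,"wy": 0,"wz": 0}
    - {"tx": -1.6,"ty": 1.3,"tz": 0,"wx": 0,"wy": 0,"wz": 0}
    - {"tx": -0.8,"ty": 0.6,"tz": 0,"wx": 0,"wy": 0,"wz": 0}

```text
time: 11.6
tcp_pos: [0.6463, 0.1581, 0.1628]
tcp_rot: [180.0, -0.1, -179.9]
wrist_force: [0.7, 0.4, -1.9]
gripper_width: 0.662
grip_force: 64.2
```

>>> apply_moves:
  targets:
    - {"tx": 0,"ty": 0,"tz": 2,"wx": 0,"wy": 0,"wz": 0}
    - {"tx": 0,"ty": 0,"tz": 3.5,"wx": 0,"wy": 0,"wz": 0}
    - {"tx": 0,"ty": 0,"tz": 3.5,"wx": 0,"wy": 0,"wz": 0}
    - {"tx": 0,"ty": 0,"tz": 2.5,"wx": 0,"wy": 0,"wz": 0}
    - {"tx": 0,"ty": 0,"tz": 1.4,"wx": 0,"wy": 0,"wz": 0}
    - {"tx": 0,"ty": 0,"tz": 0.5,"wx": 0,"wy": 0,"wz": 0}
    - {"tx": 0,"ty": 0,"tz": 0.3,"wx": 0,"wy": 0,"wz": 0}
    - {"tx": 0,"ty": 0,"tz": 0,"wx": 0,"wy": 0,"wz": 0}

```text
time: 12.4
tcp_pos: [0.646, 0.1561, 0.029]
tcp_rot: [180.0, 0.1, 180.0]
wrist_force: [0.1, 0.2, -0.8]
gripper_width: 0.669
grip_force: 64.2
```

Run:
```python
from h import *
look([],[(.6455,.1558,.011)],("wrist",),"w4")
s=monitor.observe(); print(s["wrist_force"].round(1),s["grip_force"])
```

```text
wrist disc [0.6481 0.1548 0.0585] 105
[0.6463 0.1562 0.0296] [1.7999e+02 1.3000e-01 1.7999e+02] 12.55
[-0.  -0.3 -1.4] 64.18026342988014
```

>>> apply_moves:
  targets:
    - {"tx": 0,"ty": 0,"tz": 0,"wx": 0,"wy": 0,"wz": 0}
    - {"tx": 0,"ty": 0,"tz": 0,"wx": 0,"wy": 0,"wz": 0}
    - {"tx": 0,"ty": 0,"tz": 0,"wx": 0,"wy": 0,"wz": 0}
    - {"tx": 0,"ty": 0,"tz": 0,"wx": 0,"wy": 0,"wz": 0}
    - {"tx": 0,"ty": 0,"tz": 0,"wx": 0,"wy": 0,"wz": 0}
    - {"tx": 0,"ty": 0,"tz": 0,"wx": 0,"wy": 0,"wz": 0}
  hand: 8.5

```text
time: 13.15
tcp_pos: [0.6453, 0.156, 0.0282]
tcp_rot: [-180.0, -0.0, 180.0]
wrist_force: [0.1, -0.2, -0.7]
gripper_width: 0.992
grip_force: 0.0
```

>>> apply_moves:
  targets:
    - {"tx": 0,"ty": 0,"tz": -1.5,"wx": 0,"wy": 0,"wz": 0}
    - {"tx": 0,"ty": 0,"tz": -3,"wx": 0,"wy": 0,"wz": 0}
    - {"tx": 0,"ty": 0,"tz": -3,"wx": 0,"wy": 0,"wz": 0}
    - {"tx": 0,"ty": 0,"tz": -3,"wx": 0,"wy": 0,"wz": 0}
    - {"tx": 0,"ty": 0,"tz": -3.2,"wx": 0,"wy": 0,"wz": 0}

```text
time: 13.65
tcp_pos: [0.6451, 0.156, 0.1675]
tcp_rot: [-180.0, 0.0, 180.0]
wrist_force: [-0.1, 0.0, -0.9]
gripper_width: 0.998
grip_force: 0.0
```

>>> apply_moves:
  targets:
    - {"tx": 1.2,"ty": 0.9,"tz": 0,"wx": 0,"wy": 0,"wz": 0}
    - {"tx": 2.5,"ty": 2,"tz": 0,"wx": 0,"wy": 0,"wz": 0}
    - {"tx": 3,"ty": 2.3,"tz": 0,"wx": 0,"wy": 0,"wz": 0}
    - {"tx": 3,"ty": 2.3,"tz": 0,"wx": 0,"wy": 0,"wz": 0}
    - {"tx": 3,"ty": 2.3,"tz": 0,"wx": 0,"wy": 0,"wz": 0}
    - {"tx": 2.5,"ty": 2,"tz": 0,"wx": 0,"wy": 0,"wz": 0}
    - {"tx": 1.5,"ty": 1.1,"tz": 0,"wx": 0,"wy": 0,"wz": 0}
    - {"tx": 0.6,"ty": 0.5,"tz": 0,"wx": 0,"wy": 0,"wz": 0}

```text
time: 14.45
tcp_pos: [0.4706, 0.2908, 0.1655]
tcp_rot: [-180.0, -0.0, -179.9]
wrist_force: [-0.7, -0.2, -0.8]
gripper_width: 0.996
grip_force: 0.0
```

>>> apply_moves:
  targets:
    - {"tx": 0,"ty": 0,"tz": 2,"wx": 0,"wy": 0,"wz": 0}
    - {"tx": 0,"ty": 0,"tz": 3.5,"wx": 0,"wy": 0,"wz": 0}
    - {"tx": 0,"ty": 0,"tz": 3,"wx": 0,"wy": 0,"wz": 0}
    - {"tx": 0,"ty": 0,"tz": 2.5,"wx": 0,"wy": 0,"wz": 0}
    - {"tx": 0,"ty": 0,"tz": 2,"wx": 0,"wy": 0,"wz": 0}
    - {"tx": 0,"ty": 0,"tz": 1,"wx": 0,"wy": 0,"wz": 0}
    - {"tx": 0,"ty": 0,"tz": 0,"wx": 0,"wy": 0,"wz": 0}
    - {"tx": 0,"ty": 0,"tz": 0,"wx": 0,"wy": 0,"wz": 0}

```text
time: 15.25
tcp_pos: [0.4733, 0.29, 0.0258]
tcp_rot: [180.0, 0.1, 180.0]
wrist_force: [0.8, 0.4, 1.1]
gripper_width: 0.998
grip_force: 0.0
```

>>> apply_moves:
  targets:
    - {"tx": 0,"ty": 0,"tz": 0,"wx": 0,"wy": 0,"wz": 0}
    - {"tx": 0,"ty": 0,"tz": 0,"wx": 0,"wy": 0,"wz": 0}
    - {"tx": 0,"ty": 0,"tz": 0,"wx": 0,"wy": 0,"wz": 0}
    - {"tx": 0,"ty": 0,"tz": 0,"wx": 0,"wy": 0,"wz": 0}
    - {"tx": 0,"ty": 0,"tz": 0,"wx": 0,"wy": 0,"wz": 0}
    - {"tx": 0,"ty": 0,"tz": 0,"wx": 0,"wy": 0,"wz": 0}
    - {"tx": 0,"ty": 0,"tz": 0,"wx": 0,"wy": 0,"wz": 0}
    - {"tx": 0,"ty": 0,"tz": 0,"wx": 0,"wy": 0,"wz": 0}
  hand: 5.3

```text
time: 16.05
tcp_pos: [0.4732, 0.2903, 0.0268]
tcp_rot: [180.0, 0.1, -180.0]
wrist_force: [-0.0, -1.7, 7.1]
gripper_width: 0.668
grip_force: 62.6
```

>>> apply_moves:
  targets:
    - {"tx": 0,"ty": 0,"tz": -1,"wx": 0,"wy": 0,"wz": 0}
    - {"tx": 0,"ty": 0,"tz": -2,"wx": 0,"wy": 0,"wz": 0}
    - {"tx": 0,"ty": 0,"tz": -3,"wx": 0,"wy": 0,"wz": 0}
    - {"tx": 0,"ty": 0,"tz": -3,"wx": 0,"wy": 0,"wz": 0}
    - {"tx": 0,"ty": 0,"tz": -3,"wx": 0,"wy": 0,"wz": 0}
    - {"tx": 0,"ty": 0,"tz": -2,"wx": 0,"wy": 0,"wz": 0}
    - {"tx": 0,"ty": 0,"tz": 0,"wx": 0,"wy": 0,"wz": 0}

```text
time: 16.75
tcp_pos: [0.4744, 0.2911, 0.1691]
tcp_rot: [179.8, 0.4, -180.0]
wrist_force: [1.3, 1.1, -0.5]
gripper_width: 0.668
grip_force: 64.1
```

Run:
```python
from h import *
look([(.6455,.1558)],[(.6455,.1558,.011),(.4619,.013,.011)],("top","wrist"),"p5")
```

```text
top cup [0.644  0.1575] [0.0569 0.054 ] [0.6442 0.1575 0.0272] 0.0598
top disc [0.6454 0.1559 0.0587] 120
top disc [0.4619 0.0133 0.0591] 120
wrist cup [0.6702 0.1587] [0.0094 0.0284] [0.6437 0.1552 0.0287] 0.0591
wrist disc [0.6473 0.1535 0.0585] 73
wrist disc [0.4628 0.0131 0.0576] 53
[0.4713 0.2896 0.1642] [-1.7994e+02 -1.2000e-01  1.8000e+02] 16.95
```

>>> apply_moves:
  targets:
    - {"tx": 0,"ty": -1.7,"tz": 0,"wx": 0,"wy": 0,"wz": 0}
    - {"tx": 0.2,"ty": -4,"tz": 0,"wx": 0,"wy": 0,"wz": 0}
    - {"tx": 0.2,"ty": -4.5,"tz": 0,"wx": 0,"wy": 0,"wz": 0}
    - {"tx": 0.2,"ty": -4.5,"tz": 0,"wx": 0,"wy": 0,"wz": 0}
    - {"tx": 0.2,"ty": -4.5,"tz": 0,"wx": 0,"wy": 0,"wz": 0}
    - {"tx": 0.2,"ty": -4.5,"tz": 0,"wx": 0,"wy": 0,"wz": 0}
    - {"tx": 0,"ty": -3,"tz": 0,"wx": 0,"wy": 0,"wz": 0}
    - {"tx": 0,"ty": -1,"tz": 0,"wx": 0,"wy": 0,"wz": 0}

```text
time: 17.75
tcp_pos: [0.461, 0.0099, 0.1644]
tcp_rot: [-180.0, -0.1, 179.8]
wrist_force: [-0.1, 0.6, -0.5]
gripper_width: 0.671
grip_force: 64.3
```

>>> apply_moves:
  targets:
    - {"tx": 0,"ty": 0,"tz": 2,"wx": 0,"wy": 0,"wz": 0}
    - {"tx": 0,"ty": 0,"tz": 3.5,"wx": 0,"wy": 0,"wz": 0}
    - {"tx": 0,"ty": 0,"tz": 3.5,"wx": 0,"wy": 0,"wz": 0}
    - {"tx": 0,"ty": 0,"tz": 2.5,"wx": 0,"wy": 0,"wz": 0}
    - {"tx": 0,"ty": 0,"tz": 1.4,"wx": 0,"wy": 0,"wz": 0}
    - {"tx": 0,"ty": 0,"tz": 0.5,"wx": 0,"wy": 0,"wz": 0}
    - {"tx": 0,"ty": 0,"tz": 0.4,"wx": 0,"wy": 0,"wz": 0}
    - {"tx": 0,"ty": 0,"tz": 0,"wx": 0,"wy": 0,"wz": 0}

```text
time: 18.55
tcp_pos: [0.4623, 0.0131, 0.0273]
tcp_rot: [-180.0, -0.0, -180.0]
wrist_force: [-0.4, 0.4, -0.8]
gripper_width: 0.668
grip_force: 64.3
```

>>> apply_moves:
  targets:
    - {"tx": 0,"ty": 0,"tz": 0,"wx": 0,"wy": 0,"wz": 0}
    - {"tx": 0,"ty": 0,"tz": 0,"wx": 0,"wy": 0,"wz": 0}
    - {"tx": 0,"ty": 0,"tz": 0,"wx": 0,"wy": 0,"wz": 0}
    - {"tx": 0,"ty": 0,"tz": 0,"wx": 0,"wy": 0,"wz": 0}
    - {"tx": 0,"ty": 0,"tz": 0,"wx": 0,"wy": 0,"wz": 0}
    - {"tx": 0,"ty": 0,"tz": 0,"wx": 0,"wy": 0,"wz": 0}
  hand: 8.5

```text
time: 19.15
tcp_pos: [0.4624, 0.013, 0.0274]
tcp_rot: [-180.0, 0.0, 180.0]
wrist_force: [0.1, -0.1, 0.1]
gripper_width: 0.996
grip_force: 0.0
```

>>> apply_moves:
  targets:
    - {"tx": 0,"ty": 0,"tz": -1.6,"wx": 0,"wy": 0,"wz": 0}
    - {"tx": 0,"ty": 0,"tz": -3,"wx": 0,"wy": 0,"wz": 0}
    - {"tx": 0,"ty": 0,"tz": -3,"wx": 0,"wy": 0,"wz": 0}
    - {"tx": 0,"ty": 0,"tz": -3,"wx": 0,"wy": 0,"wz": 0}
    - {"tx": 0,"ty": 0,"tz": -3.2,"wx": 0,"wy": 0,"wz": 0}

```text
time: 19.65
tcp_pos: [0.4617, 0.0131, 0.1663]
tcp_rot: [-180.0, -0.0, 180.0]
wrist_force: [0.8, -1.0, -0.7]
gripper_width: 0.997
grip_force: 0.0
```

>>> apply_moves:
  targets:
    - {"tx": -1.2,"ty": -1.2,"tz": 0,"wx": 0,"wy": 0,"wz": 0}
    - {"tx": -2.5,"ty": -2.6,"tz": 0,"wx": 0,"wy": 0,"wz": 0}
    - {"tx": -2.9,"ty": -3,"tz": 0,"wx": 0,"wy": 0,"wz": 0}
    - {"tx": -2.9,"ty": -3,"tz": 0,"wx": 0,"wy": 0,"wz": 0}
    - {"tx": -2.9,"ty": -3,"tz": 0,"wx": 0,"wy": 0,"wz": 0}
    - {"tx": -2.5,"ty": -2.6,"tz": 0,"wx": 0,"wy": 0,"wz": 0}
    - {"tx": -1.5,"ty": -1.6,"tz": 0,"wx": 0,"wy": 0,"wz": 0}
    - {"tx": -0.6,"ty": -0.6,"tz": 0,"wx": 0,"wy": 0,"wz": 0}

```text
time: 20.45
tcp_pos: [0.6336, -0.1653, 0.164]
tcp_rot: [-180.0, -0.0, 179.9]
wrist_force: [-0.2, -0.4, -0.1]
gripper_width: 0.992
grip_force: 0.0
```

Run:
```python
from h import *
look([(.632,-.1635)],[(.6296,-.1622,.011),(.501,-.293,.011)],("wrist",),"w6")
look([(.4625,.0125)],[(.4625,.0125,.011)],("top",),"p6")
```

```text
wrist cup [ 0.6342 -0.1662] [0.058  0.0579] [ 0.6335 -0.1661  0.0271] 0.0611
wrist disc [ 0.6291 -0.1633  0.0566] 120
wrist disc [ 0.5013 -0.2961  0.0582] 85
[ 0.6314 -0.1627  0.1643] [ 1.7995e+02 -1.1000e-01  1.7997e+02] 20.6
top cup [0.4616 0.0139] [0.0559 0.0558] [0.4622 0.015  0.0272] 0.0603
top disc [0.4621 0.0134 0.0587] 120
[ 0.631  -0.1621  0.1645] [ 1.7994e+02 -1.2000e-01 -1.8000e+02] 20.65
```

View pics/w6wrist.png

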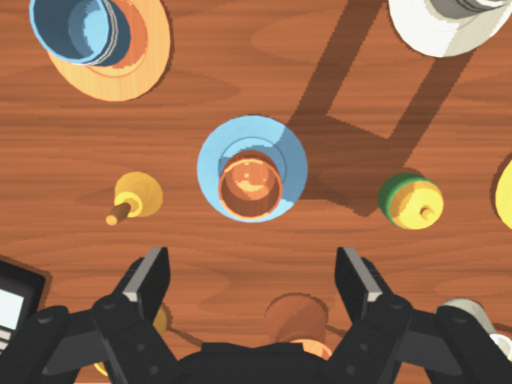

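The wrist view shows the copper cup at (252,187) on the blue saucer, with the bell at (138,195) and the bowl at (410,200) both clear of the fingers.

>>> apply_moves:
  targets:
    - {"tx": 0,"ty": -0.2,"tz": 2,"wx": 0,"wy": 0,"wz": 0}
    - {"tx": 0,"ty": 0,"tz": 3.5,"wx": 0,"wy": 0,"wz": 0}
    - {"tx": 0,"ty": 0,"tz": 3,"wx": 0,"wy": 0,"wz": 0}
    - {"tx": 0,"ty": 0,"tz": 2.5,"wx": 0,"wy": 0,"wz": 0}
    - {"tx": 0,"ty": 0,"tz": 2,"wx": 0,"wy": 0,"wz": 0}
    - {"tx": 0,"ty": 0,"tz": 1,"wx": 0,"wy": 0,"wz": 0}
    - {"tx": 0,"ty": 0,"tz": 0,"wx": 0,"wy": 0,"wz": 0}
    - {"tx": 0,"ty": 0,"tz": 0,"wx": 0,"wy": 0,"wz": 0}

```text
time: 21.45
tcp_pos: [0.6325, -0.1647, 0.0262]
tcp_rot: [-180.0, 0.0, -180.0]
wrist_force: [-0.3, 0.2, -0.5]
gripper_width: 0.998
grip_force: 0.0
```

>>> apply_moves:
  targets:
    - {"tx": 0,"ty": 0,"tz": 0,"wx": 0,"wy": 0,"wz": 0}
    - {"tx": 0,"ty": 0,"tz": 0,"wx": 0,"wy": 0,"wz": 0}
    - {"tx": 0,"ty": 0,"tz": 0,"wx": 0,"wy": 0,"wz": 0}
    - {"tx": 0,"ty": 0,"tz": 0,"wx": 0,"wy": 0,"wz": 0}
    - {"tx": 0,"ty": 0,"tz": 0,"wx": 0,"wy": 0,"wz": 0}
    - {"tx": 0,"ty": 0,"tz": 0,"wx": 0,"wy": 0,"wz": 0}
    - {"tx": 0,"ty": 0,"tz": 0,"wx": 0,"wy": 0,"wz": 0}
    - {"tx": 0,"ty": 0,"tz": 0,"wx": 0,"wy": 0,"wz": 0}
  hand: 5.3

```text
time: 22.25
tcp_pos: [0.6333, -0.1653, 0.0271]
tcp_rot: [-180.0, 0.1, 180.0]
wrist_force: [-0.6, 0.6, 5.8]
gripper_width: 0.667
grip_force: 62.9
```

>>> apply_moves:
  targets:
    - {"tx": 0,"ty": 0,"tz": -1,"wx": 0,"wy": 0,"wz": 0}
    - {"tx": 0,"ty": 0,"tz": -2,"wx": 0,"wy": 0,"wz": 0}
    - {"tx": 0,"ty": 0,"tz": -3,"wx": 0,"wy": 0,"wz": 0}
    - {"tx": 0,"ty": 0,"tz": -3,"wx": 0,"wy": 0,"wz": 0}
    - {"tx": 0,"ty": 0,"tz": -3,"wx": 0,"wy": 0,"wz": 0}
    - {"tx": 0,"ty": 0,"tz": -2,"wx": 0,"wy": 0,"wz": 0}
    - {"tx": 0,"ty": 0,"tz": 0,"wx": 0,"wy": 0,"wz": 0}

```text
time: 22.95
tcp_pos: [0.6346, -0.1659, 0.1696]
tcp_rot: [-179.8, 0.4, 180.0]
wrist_force: [0.4, 0.4, -1.6]
gripper_width: 0.666
grip_force: 64.1
```

>>> apply_moves:
  targets:
    - {"tx": 0.6,"ty": 1.5,"tz": 0,"wx": 0,"wy": 0,"wz": 0}
    - {"tx": 1,"ty": 3,"tz": 0,"wx": 0,"wy": 0,"wz": 0}
    - {"tx": 1.4,"ty": 4,"tz": 0,"wx": 0,"wy": 0,"wz": 0}
    - {"tx": 1.4,"ty": 4,"tz": 0,"wx": 0,"wy": 0,"wz": 0}
    - {"tx": 1.4,"ty": 4,"tz": 0,"wx": 0,"wy": 0,"wz": 0}
    - {"tx": 1.4,"ty": 4,"tz": 0,"wx": 0,"wy": 0,"wz": 0}
    - {"tx": 1.4,"ty": 4,"tz": 0,"wx": 0,"wy": 0,"wz": 0}
    - {"tx": 1.4,"ty": 4,"tz": 0,"wx": 0,"wy": 0,"wz": 0}

```text
time: 23.75
tcp_pos: [0.5291, 0.122, 0.1635]
tcp_rot: [-180.0, -0.2, 180.0]
wrist_force: [0.7, -0.4, -0.9]
gripper_width: 0.666
grip_force: 64.2
```

>>> apply_moves:
  targets:
    - {"tx": 1.4,"ty": 4,"tz": 0,"wx": 0,"wy": 0,"wz": 0}
    - {"tx": 1.4,"ty": 4,"tz": 0,"wx": 0,"wy": 0,"wz": 0}
    - {"tx": 1.4,"ty": 4,"tz": 0,"wx": 0,"wy": 0,"wz": 0}
    - {"tx": 1,"ty": 3,"tz": 0,"wx": 0,"wy": 0,"wz": 0}
    - {"tx": 0.8,"ty": 2,"tz": 0,"wx": 0,"wy": 0,"wz": 0}
    - {"tx": 0,"ty": 0,"tz": 0,"wx": 0,"wy": 0,"wz": 0}
    - {"tx": 0,"ty": 0,"tz": 0,"wx": 0,"wy": 0,"wz": 0}

```text
time: 24.45
tcp_pos: [0.4705, 0.2898, 0.1639]
tcp_rot: [-179.9, -0.2, -179.9]
wrist_force: [-0.2, 0.6, -0.4]
gripper_width: 0.669
grip_force: 64.3
```

>>> apply_moves:
  targets:
    - {"tx": 0,"ty": 0,"tz": 2,"wx": 0,"wy": 0,"wz": 0}
    - {"tx": 0,"ty": 0,"tz": 3.5,"wx": 0,"wy": 0,"wz": 0}
    - {"tx": 0,"ty": 0,"tz": 3.5,"wx": 0,"wy": 0,"wz": 0}
    - {"tx": 0,"ty": 0,"tz": 2.5,"wx": 0,"wy": 0,"wz": 0}
    - {"tx": 0,"ty": 0,"tz": 1.4,"wx": 0,"wy": 0,"wz": 0}
    - {"tx": 0,"ty": 0,"tz": 0.4,"wx": 0,"wy": 0,"wz": 0}
    - {"tx": 0,"ty": 0,"tz": 0.3,"wx": 0,"wy": 0,"wz": 0}
    - {"tx": 0,"ty": 0,"tz": 0,"wx": 0,"wy": 0,"wz": 0}

```text
time: 25.25
tcp_pos: [0.4727, 0.2896, 0.0295]
tcp_rot: [180.0, 0.0, 180.0]
wrist_force: [0.2, -0.7, -0.9]
gripper_width: 0.669
grip_force: 64.3
```

>>> apply_moves:
  targets:
    - {"tx": 0,"ty": 0,"tz": 0,"wx": 0,"wy": 0,"wz": 0}
    - {"tx": 0,"ty": 0,"tz": 0,"wx": 0,"wy": 0,"wz": 0}
    - {"tx": 0,"ty": 0,"tz": 0,"wx": 0,"wy": 0,"wz": 0}
    - {"tx": 0,"ty": 0,"tz": 0,"wx": 0,"wy": 0,"wz": 0}
    - {"tx": 0,"ty": 0,"tz": 0,"wx": 0,"wy": 0,"wz": 0}
    - {"tx": 0,"ty": 0,"tz": 0,"wx": 0,"wy": 0,"wz": 0}
  hand: 8.5

```text
time: 25.85
tcp_pos: [0.4723, 0.2901, 0.0294]
tcp_rot: [-180.0, 0.0, -180.0]
wrist_force: [-0.4, 0.5, -0.2]
gripper_width: 0.992
grip_force: 0.0
```

>>> apply_moves:
  targets:
    - {"tx": 0,"ty": 0,"tz": -1.4,"wx": 0,"wy": 0,"wz": 0}
    - {"tx": 0,"ty": 0,"tz": -3,"wx": 0,"wy": 0,"wz": 0}
    - {"tx": 0,"ty": 0,"tz": -3,"wx": 0,"wy": 0,"wz": 0}
    - {"tx": 0,"ty": 0,"tz": -3,"wx": 0,"wy": 0,"wz": 0}
    - {"tx": 0,"ty": 0,"tz": -3.2,"wx": 0,"wy": 0,"wz": 0}

```text
time: 26.35
tcp_pos: [0.4718, 0.2898, 0.1662]
tcp_rot: [-180.0, -0.0, 180.0]
wrist_force: [0.1, 1.3, 0.8]
gripper_width: 0.995
grip_force: 0.0
```

>>> apply_moves:
  targets:
    - {"tx": 0,"ty": -1.5,"tz": 0,"wx": 0,"wy": 0,"wz": 0}
    - {"tx": -0.2,"ty": -3,"tz": 0,"wx": 0,"wy": 0,"wz": 0}
    - {"tx": -0.2,"ty": -4.2,"tz": 0,"wx": 0,"wy": 0,"wz": 0}
    - {"tx": -0.2,"ty": -4.2,"tz": 0,"wx": 0,"wy": 0,"wz": 0}
    - {"tx": -0.2,"ty": -4.2,"tz": 0,"wx": 0,"wy": 0,"wz": 0}
    - {"tx": -0.2,"ty": -4.2,"tz": 0,"wx": 0,"wy": 0,"wz": 0}
    - {"tx": -0.2,"ty": -4.2,"tz": 0,"wx": 0,"wy": 0,"wz": 0}
    - {"tx": -0.2,"ty": -4.2,"tz": 0,"wx": 0,"wy": 0,"wz": 0}

```text
time: 27.15
tcp_pos: [0.4853, -0.0088, 0.1646]
tcp_rot: [-180.0, -0.1, 180.0]
wrist_force: [0.2, 0.3, -1.4]
gripper_width: 0.995
grip_force: 0.0
```

>>> apply_moves:
  targets:
    - {"tx": -0.2,"ty": -4.2,"tz": 0,"wx": 0,"wy": 0,"wz": 0}
    - {"tx": -0.2,"ty": -4.2,"tz": 0,"wx": 0,"wy": 0,"wz": 0}
    - {"tx": -0.2,"ty": -4.2,"tz": 0,"wx": 0,"wy": 0,"wz": 0}
    - {"tx": -0.2,"ty": -4.2,"tz": 0,"wx": 0,"wy": 0,"wz": 0}
    - {"tx": -0.2,"ty": -4.2,"tz": 0,"wx": 0,"wy": 0,"wz": 0}
    - {"tx": -0.2,"ty": -4.2,"tz": 0,"wx": 0,"wy": 0,"wz": 0}
    - {"tx": -0.2,"ty": -2.6,"tz": 0,"wx": 0,"wy": 0,"wz": 0}
    - {"tx": 0,"ty": -1.2,"tz": 0,"wx": 0,"wy": 0,"wz": 0}

```text
time: 27.95
tcp_pos: [0.4997, -0.2996, 0.1645]
tcp_rot: [-180.0, -0.0, 179.9]
wrist_force: [-0.2, 0.8, 0.4]
gripper_width: 0.993
grip_force: 0.0
```

Run:
```python
from h import *
look([(.4998,-.297)],[(.6296,-.1622,.011),(.501,-.293,.011)],("wrist",),"w7")
look([(.4725,.29)],[(.4725,.29,.005),(.6296,-.1622,.011)],("top",),"p7")
```

```text
wrist cup [ 0.501  -0.2993] [0.0574 0.0574] [ 0.5007 -0.2994  0.0271] 0.0611
wrist disc [ 0.6316 -0.1631  0.0577] 98
wrist disc [ 0.4992 -0.2953  0.056 ] 120
[ 0.4995 -0.2964  0.1646] [ 1.7992e+02 -7.0000e-02  1.7993e+02] 28.1
top cup [0.4727 0.2901] [0.0555 0.0557] [0.4725 0.2906 0.0273] 0.0618
top disc [0.4714 0.288  0.0492] 120
top disc [ 0.6299 -0.1626  0.0583] 120
[ 0.4995 -0.2955  0.1647] [ 1.7990e+02 -8.0000e-02  1.7999e+02] 28.15
```

>>> apply_moves:
  targets:
    - {"tx": 0,"ty": -0.1,"tz": 2,"wx": 0,"wy": 0,"wz": 0}
    - {"tx": 0,"ty": 0,"tz": 3.5,"wx": 0,"wy": 0,"wz": 0}
    - {"tx": 0,"ty": 0,"tz": 3,"wx": 0,"wy": 0,"wz": 0}
    - {"tx": 0,"ty": 0,"tz": 2.5,"wx": 0,"wy": 0,"wz": 0}
    - {"tx": 0,"ty": 0,"tz": 2,"wx": 0,"wy": 0,"wz": 0}
    - {"tx": 0,"ty": 0,"tz": 1,"wx": 0,"wy": 0,"wz": 0}
    - {"tx": 0,"ty": 0,"tz": 0,"wx": 0,"wy": 0,"wz": 0}
    - {"tx": 0,"ty": 0,"tz": 0,"wx": 0,"wy": 0,"wz": 0}

```text
time: 28.95
tcp_pos: [0.5007, -0.2975, 0.026]
tcp_rot: [-180.0, 0.0, -180.0]
wrist_force: [-0.3, 0.4, -0.4]
gripper_width: 0.994
grip_force: 0.0
```

>>> apply_moves:
  targets:
    - {"tx": 0,"ty": 0,"tz": 0,"wx": 0,"wy": 0,"wz": 0}
    - {"tx": 0,"ty": 0,"tz": 0,"wx": 0,"wy": 0,"wz": 0}
    - {"tx": 0,"ty": 0,"tz": 0,"wx": 0,"wy": 0,"wz": 0}
    - {"tx": 0,"ty": 0,"tz": 0,"wx": 0,"wy": 0,"wz": 0}
    - {"tx": 0,"ty": 0,"tz": 0,"wx": 0,"wy": 0,"wz": 0}
    - {"tx": 0,"ty": 0,"tz": 0,"wx": 0,"wy": 0,"wz": 0}
    - {"tx": 0,"ty": 0,"tz": 0,"wx": 0,"wy": 0,"wz": 0}
    - {"tx": 0,"ty": 0,"tz": 0,"wx": 0,"wy": 0,"wz": 0}
  hand: 5.3

```text
time: 29.75
tcp_pos: [0.501, -0.2986, 0.027]
tcp_rot: [-179.9, 0.1, 180.0]
wrist_force: [0.1, 1.2, 7.7]
gripper_width: 0.669
grip_force: 62.4
```

>>> apply_moves:
  targets:
    - {"tx": 0,"ty": 0,"tz": -1,"wx": 0,"wy": 0,"wz": 0}
    - {"tx": 0,"ty": 0,"tz": -2,"wx": 0,"wy": 0,"wz": 0}
    - {"tx": 0,"ty": 0,"tz": -3,"wx": 0,"wy": 0,"wz": 0}
    - {"tx": 0,"ty": 0,"tz": -3,"wx": 0,"wy": 0,"wz": 0}
    - {"tx": 0,"ty": 0,"tz": -3,"wx": 0,"wy": 0,"wz": 0}
    - {"tx": 0,"ty": 0,"tz": -2,"wx": 0,"wy": 0,"wz": 0}
    - {"tx": 0,"ty": 0,"tz": 0,"wx": 0,"wy": 0,"wz": 0}

```text
time: 30.45
tcp_pos: [0.5022, -0.2995, 0.1693]
tcp_rot: [-179.7, 0.3, 180.0]
wrist_force: [-0.1, -0.5, -1.9]
gripper_width: 0.671
grip_force: 64.1
```

>>> apply_moves:
  targets:
    - {"tx": -0.9,"ty": 1,"tz": 0,"wx": 0,"wy": 0,"wz": 0}
    - {"tx": -2,"ty": 2,"tz": 0,"wx": 0,"wy": 0,"wz": 0}
    - {"tx": -2.6,"ty": 2.6,"tz": 0,"wx": 0,"wy": 0,"wz": 0}
    - {"tx": -2.6,"ty": 2.6,"tz": 0,"wx": 0,"wy": 0,"wz": 0}
    - {"tx": -2,"ty": 2.2,"tz": 0,"wx": 0,"wy": 0,"wz": 0}
    - {"tx": -1.8,"ty": 2,"tz": 0,"wx": 0,"wy": 0,"wz": 0}
    - {"tx": -1,"ty": 1.1,"tz": 0,"wx": 0,"wy": 0,"wz": 0}
    - {"tx": 0,"ty": 0,"tz": 0,"wx": 0,"wy": 0,"wz": 0}

```text
time: 31.25
tcp_pos: [0.6298, -0.1607, 0.1638]
tcp_rot: [179.9, -0.1, -179.9]
wrist_force: [0.8, 0.0, -0.6]
gripper_width: 0.667
grip_force: 64.1
```

>>> apply_moves:
  targets:
    - {"tx": 0,"ty": 0,"tz": 2,"wx": 0,"wy": 0,"wz": 0}
    - {"tx": 0,"ty": 0,"tz": 3.5,"wx": 0,"wy": 0,"wz": 0}
    - {"tx": 0,"ty": 0,"tz": 3.5,"wx": 0,"wy": 0,"wz": 0}
    - {"tx": 0,"ty": 0,"tz": 2.5,"wx": 0,"wy": 0,"wz": 0}
    - {"tx": 0,"ty": 0,"tz": 1.4,"wx": 0,"wy": 0,"wz": 0}
    - {"tx": 0,"ty": 0,"tz": 0.5,"wx": 0,"wy": 0,"wz": 0}
    - {"tx": 0,"ty": 0,"tz": 0.3,"wx": 0,"wy": 0,"wz": 0}
    - {"tx": 0,"ty": 0,"tz": 0,"wx": 0,"wy": 0,"wz": 0}

```text
time: 32.05
tcp_pos: [0.6299, -0.1635, 0.0291]
tcp_rot: [-180.0, 0.1, 180.0]
wrist_force: [-0.5, -0.5, -2.4]
gripper_width: 0.672
grip_force: 64.1
```

>>> apply_moves:
  targets:
    - {"tx": 0,"ty": 0,"tz": 0,"wx": 0,"wy": 0,"wz": 0}
    - {"tx": 0,"ty": 0,"tz": 0,"wx": 0,"wy": 0,"wz": 0}
    - {"tx": 0,"ty": 0,"tz": 0,"wx": 0,"wy": 0,"wz": 0}
    - {"tx": 0,"ty": 0,"tz": 0,"wx": 0,"wy": 0,"wz": 0}
    - {"tx": 0,"ty": 0,"tz": 0,"wx": 0,"wy": 0,"wz": 0}
    - {"tx": 0,"ty": 0,"tz": 0,"wx": 0,"wy": 0,"wz": 0}
  hand: 8.5

```text
time: 32.65
tcp_pos: [0.6293, -0.1629, 0.0284]
tcp_rot: [-180.0, 0.0, 180.0]
wrist_force: [-0.1, -0.7, -0.1]
gripper_width: 0.991
grip_force: 0.0
```

>>> apply_moves:
  targets:
    - {"tx": 0,"ty": 0,"tz": -1.5,"wx": 0,"wy": 0,"wz": 0}
    - {"tx": 0,"ty": 0,"tz": -3,"wx": 0,"wy": 0,"wz": 0}
    - {"tx": 0,"ty": 0,"tz": -3,"wx": 0,"wy": 0,"wz": 0}
    - {"tx": 0,"ty": 0,"tz": -3,"wx": 0,"wy": 0,"wz": 0}
    - {"tx": 0,"ty": 0,"tz": -3.2,"wx": 0,"wy": 0,"wz": 0}

```text
time: 33.15
tcp_pos: [0.6291, -0.1629, 0.1675]
tcp_rot: [-180.0, 0.0, 180.0]
wrist_force: [0.2, -0.3, 0.3]
gripper_width: 0.995
grip_force: 0.0
```

>>> apply_moves:
  targets:
    - {"tx": 0.5,"ty": 1.5,"tz": 0,"wx": 0,"wy": 0,"wz": 0}
    - {"tx": 1,"ty": 3,"tz": 0,"wx": 0,"wy": 0,"wz": 0}
    - {"tx": 1.4,"ty": 4,"tz": 0,"wx": 0,"wy": 0,"wz": 0}
    - {"tx": 1.4,"ty": 4,"tz": 0,"wx": 0,"wy": 0,"wz": 0}
    - {"tx": 1.4,"ty": 4,"tz": 0,"wx": 0,"wy": 0,"wz": 0}
    - {"tx": 1.4,"ty": 4,"tz": 0,"wx": 0,"wy": 0,"wz": 0}
    - {"tx": 1.4,"ty": 4,"tz": 0,"wx": 0,"wy": 0,"wz": 0}
    - {"tx": 1.4,"ty": 4,"tz": 0,"wx": 0,"wy": 0,"wz": 0}

```text
time: 33.95
tcp_pos: [0.529, 0.1237, 0.1657]
tcp_rot: [180.0, -0.0, 180.0]
wrist_force: [0.7, -0.6, -0.7]
gripper_width: 0.994
grip_force: 0.0
```

>>> apply_moves:
  targets:
    - {"tx": 1.4,"ty": 4,"tz": 0,"wx": 0,"wy": 0,"wz": 0}
    - {"tx": 1.4,"ty": 4,"tz": 0,"wx": 0,"wy": 0,"wz": 0}
    - {"tx": 1.4,"ty": 4,"tz": 0,"wx": 0,"wy": 0,"wz": 0}
    - {"tx": 1,"ty": 3,"tz": 0,"wx": 0,"wy": 0,"wz": 0}
    - {"tx": 0.6,"ty": 1.8,"tz": 0,"wx": 0,"wy": 0,"wz": 0}
    - {"tx": 0,"ty": 0,"tz": 0,"wx": 0,"wy": 0,"wz": 0}
    - {"tx": 0,"ty": 0,"tz": 0,"wx": 0,"wy": 0,"wz": 0}

```text
time: 34.65
tcp_pos: [0.4718, 0.29, 0.1654]
tcp_rot: [-180.0, -0.0, -179.9]
wrist_force: [-0.7, -0.6, -1.0]
gripper_width: 0.994
grip_force: 0.0
```

>>> apply_moves:
  targets:
    - {"tx": 0,"ty": 0,"tz": 2,"wx": 0,"wy": 0,"wz": 0}
    - {"tx": 0,"ty": 0,"tz": 3.5,"wx": 0,"wy": 0,"wz": 0}
    - {"tx": 0,"ty": 0,"tz": 3,"wx": 0,"wy": 0,"wz": 0}
    - {"tx": 0,"ty": 0,"tz": 2.5,"wx": 0,"wy": 0,"wz": 0}
    - {"tx": 0,"ty": 0,"tz": 2,"wx": 0,"wy": 0,"wz": 0}
    - {"tx": 0,"ty": 0,"tz": 1,"wx": 0,"wy": 0,"wz": 0}
    - {"tx": 0,"ty": 0,"tz": 0,"wx": 0,"wy": 0,"wz": 0}
    - {"tx": 0,"ty": 0,"tz": 0,"wx": 0,"wy": 0,"wz": 0}

```text
time: 35.45
tcp_pos: [0.473, 0.2897, 0.0259]
tcp_rot: [180.0, 0.0, 180.0]
wrist_force: [0.0, 0.9, 0.4]
gripper_width: 0.993
grip_force: 0.0
```

Run:
```python
from h import *
look([(.63,-.163)],[(.63,-.163,.011),(.501,-.294,.011)],("top",),"p8")
```

```text
top cup [ 0.6284 -0.1616] [0.0553 0.0552] [ 0.6284 -0.1613  0.0273] 0.0598
top disc [ 0.6299 -0.1626  0.0583] 120
top disc [ 0.501  -0.295   0.0585] 120
[0.4732 0.29   0.0263] [1.7997e+02 8.0000e-02 1.7997e+02] 35.5
```

>>> apply_moves:
  targets:
    - {"tx": 0,"ty": 0,"tz": 0,"wx": 0,"wy": 0,"wz": 0}
    - {"tx": 0,"ty": 0,"tz": 0,"wx": 0,"wy": 0,"wz": 0}
    - {"tx": 0,"ty": 0,"tz": 0,"wx": 0,"wy": 0,"wz": 0}
    - {"tx": 0,"ty": 0,"tz": 0,"wx": 0,"wy": 0,"wz": 0}
    - {"tx": 0,"ty": 0,"tz": 0,"wx": 0,"wy": 0,"wz": 0}
    - {"tx": 0,"ty": 0,"tz": 0,"wx": 0,"wy": 0,"wz": 0}
    - {"tx": 0,"ty": 0,"tz": 0,"wx": 0,"wy": 0,"wz": 0}
    - {"tx": 0,"ty": 0,"tz": 0,"wx": 0,"wy": 0,"wz": 0}
  hand: 5.3

```text
time: 36.3
tcp_pos: [0.473, 0.2903, 0.0267]
tcp_rot: [180.0, 0.1, -180.0]
wrist_force: [-1.2, -1.7, 8.4]
gripper_width: 0.668
grip_force: 62.4
```

>>> apply_moves:
  targets:
    - {"tx": 0,"ty": 0,"tz": -1,"wx": 0,"wy": 0,"wz": 0}
    - {"tx": 0,"ty": 0,"tz": -2,"wx": 0,"wy": 0,"wz": 0}
    - {"tx": 0,"ty": 0,"tz": -3,"wx": 0,"wy": 0,"wz": 0}
    - {"tx": 0,"ty": 0,"tz": -3,"wx": 0,"wy": 0,"wz": 0}
    - {"tx": 0,"ty": 0,"tz": -3,"wx": 0,"wy": 0,"wz": 0}
    - {"tx": 0,"ty": 0,"tz": -2,"wx": 0,"wy": 0,"wz": 0}
    - {"tx": 0,"ty": 0,"tz": 0,"wx": 0,"wy": 0,"wz": 0}

```text
time: 37.0
tcp_pos: [0.4743, 0.2911, 0.1689]
tcp_rot: [179.8, 0.4, -180.0]
wrist_force: [-0.2, 0.3, -2.6]
gripper_width: 0.663
grip_force: 64.2
```

>>> apply_moves:
  targets:
    - {"tx": 0,"ty": -1.5,"tz": 0,"wx": 0,"wy": 0,"wz": 0}
    - {"tx": -0.2,"ty": -3,"tz": 0,"wx": 0,"wy": 0,"wz": 0}
    - {"tx": -0.2,"ty": -4.2,"tz": 0,"wx": 0,"wy": 0,"wz": 0}
    - {"tx": -0.2,"ty": -4.2,"tz": 0,"wx": 0,"wy": 0,"wz": 0}
    - {"tx": -0.2,"ty": -4.2,"tz": 0,"wx": 0,"wy": 0,"wz": 0}
    - {"tx": -0.2,"ty": -4.2,"tz": 0,"wx": 0,"wy": 0,"wz": 0}
    - {"tx": -0.2,"ty": -4.2,"tz": 0,"wx": 0,"wy": 0,"wz": 0}
    - {"tx": -0.2,"ty": -4.2,"tz": 0,"wx": 0,"wy": 0,"wz": 0}

```text
time: 37.8
tcp_pos: [0.4843, -0.009, 0.1639]
tcp_rot: [180.0, -0.2, 180.0]
wrist_force: [0.8, -0.1, -0.7]
gripper_width: 0.67
grip_force: 64.2
```

>>> apply_moves:
  targets:
    - {"tx": -0.2,"ty": -4.2,"tz": 0,"wx": 0,"wy": 0,"wz": 0}
    - {"tx": -0.2,"ty": -4.2,"tz": 0,"wx": 0,"wy": 0,"wz": 0}
    - {"tx": -0.2,"ty": -4.2,"tz": 0,"wx": 0,"wy": 0,"wz": 0}
    - {"tx": -0.2,"ty": -4.2,"tz": 0,"wx": 0,"wy": 0,"wz": 0}
    - {"tx": -0.2,"ty": -4.2,"tz": 0,"wx": 0,"wy": 0,"wz": 0}
    - {"tx": -0.2,"ty": -4.2,"tz": 0,"wx": 0,"wy": 0,"wz": 0}
    - {"tx": -0.2,"ty": -2.6,"tz": 0,"wx": 0,"wy": 0,"wz": 0}
    - {"tx": -0.1,"ty": -1,"tz": 0,"wx": 0,"wy": 0,"wz": 0}

```text
time: 38.6
tcp_pos: [0.4998, -0.2977, 0.1637]
tcp_rot: [180.0, -0.1, 179.8]
wrist_force: [0.5, 0.5, -0.7]
gripper_width: 0.67
grip_force: 64.3
```

Run:
```python
from h import *
look([],[(.501,-.295,.011)],("wrist",),"w9")
s=monitor.observe(); print(s["grip_force"],s["gripper_width"])
```

```text
wrist disc [ 0.5034 -0.2959  0.0585] 113
[ 0.5    -0.2943  0.1641] [ 1.7988e+02 -1.3000e-01  1.7993e+02] 38.75
64.28822290152311 0.6679514059770283
```

Lower to z ≈ 0.027, release and lift.

>>> apply_moves:
  targets:
    - {"tx": 0,"ty": 0,"tz": 2,"wx": 0,"wy": 0,"wz": 0}
    - {"tx": 0,"ty": 0,"tz": 3.5,"wx": 0,"wy": 0,"wz": 0}
    - {"tx": 0,"ty": 0,"tz": 3.5,"wx": 0,"wy": 0,"wz": 0}
    - {"tx": 0,"ty": 0,"tz": 2.5,"wx": 0,"wy": 0,"wz": 0}
    - {"tx": 0,"ty": 0,"tz": 1.4,"wx": 0,"wy": 0,"wz": 0}
    - {"tx": 0,"ty": 0,"tz": 0.5,"wx": 0,"wy": 0,"wz": 0}
    - {"tx": 0,"ty": 0,"tz": 0.4,"wx": 0,"wy": 0,"wz": 0}
    - {"tx": 0,"ty": 0,"tz": 0,"wx": 0,"wy": 0,"wz": 0}

```text
time: 39.55
tcp_pos: [0.5018, -0.295, 0.0279]
tcp_rot: [-180.0, 0.0, -180.0]
wrist_force: [-0.5, 0.2, -1.3]
gripper_width: 0.666
grip_force: 64.3
```

>>> apply_moves:
  targets:
    - {"tx": 0,"ty": 0,"tz": 0,"wx": 0,"wy": 0,"wz": 0}
    - {"tx": 0,"ty": 0,"tz": 0,"wx": 0,"wy": 0,"wz": 0}
    - {"tx": 0,"ty": 0,"tz": 0,"wx": 0,"wy": 0,"wz": 0}
    - {"tx": 0,"ty": 0,"tz": 0,"wx": 0,"wy": 0,"wz": 0}
    - {"tx": 0,"ty": 0,"tz": 0,"wx": 0,"wy": 0,"wz": 0}
    - {"tx": 0,"ty": 0,"tz": 0,"wx": 0,"wy": 0,"wz": 0}
  hand: 8.5

```text
time: 40.15
tcp_pos: [0.5013, -0.2951, 0.0274]
tcp_rot: [-180.0, 0.0, 180.0]
wrist_force: [0.0, -0.2, -0.1]
gripper_width: 0.996
grip_force: 0.0
```

>>> apply_moves:
  targets:
    - {"tx": 0,"ty": 0,"tz": -1.5,"wx": 0,"wy": 0,"wz": 0}
    - {"tx": 0,"ty": 0,"tz": -3,"wx": 0,"wy": 0,"wz": 0}
    - {"tx": 0,"ty": 0,"tz": -3,"wx": 0,"wy": 0,"wz": 0}
    - {"tx": 0,"ty": 0,"tz": -3,"wx": 0,"wy": 0,"wz": 0}
    - {"tx": 0,"ty": 0,"tz": -4,"wx": 0,"wy": 0,"wz": 0}
    - {"tx": 0,"ty": 0,"tz": -4,"wx": 0,"wy": 0,"wz": 0}
    - {"tx": 4,"ty": 0,"tz": -1,"wx": 0,"wy": 0,"wz": 0}
    - {"tx": 4,"ty": 0,"tz": 0,"wx": 0,"wy": 0,"wz": 0}

```text
time: 40.95
tcp_pos: [0.4224, -0.2962, 0.2249]
tcp_rot: [-179.8, 0.2, -179.9]
wrist_force: [-0.1, -0.0, -0.7]
gripper_width: 0.994
grip_force: 0.0
```

Run:
```python
from h import *
look([(.6455,.156),(.4625,.013),(.6295,-.163),(.501,-.295)],[(.6455,.156,.011),(.4625,.013,.011),(.63,-.163,.011),(.501,-.295,.011)],("top","side","wrist"),"f")
```

```text
top cup [0.6441 0.1574] [0.0564 0.0539] [0.6442 0.1575 0.0272] 0.0604
top cup [0.4615 0.0141] [0.0556 0.0556] [0.4622 0.015  0.0272] 0.061
top cup [ 0.6282 -0.1609] [0.0548 0.0564] [ 0.6284 -0.1612  0.0273] 0.0595
top cup [ 0.5012 -0.293 ] [0.0538 0.0582] [ 0.5012 -0.2924  0.0272] 0.0601
top disc [0.6454 0.1559 0.0588] 120
top disc [0.4619 0.0133 0.0591] 120
top disc [ 0.6299 -0.1625  0.0583] 120
top disc [ 0.5009 -0.2948  0.0585] 120
side cup [0.6437 0.1538] [0.0591 0.0583] [0.6444 0.1537 0.0275] 0.0571
side cup [0.462  0.0111] [0.0567 0.0584] [0.4619 0.0105 0.0272] 0.0575
side cup [ 0.6275 -0.1657] [0.0574 0.0604] [ 0.6285 -0.1657  0.0274] 0.0575
side cup [ 0.5012 -0.297 ] [0.0569 0.0583] [ 0.5008 -0.2972  0.0272] 0.0579
side disc [0.6436 0.1512 0.0584] 106
side disc [0.4603 0.0083 0.0576] 119
side disc [ 0.6273 -0.167   0.0571] 117
side disc [ 0.4993 -0.2982  0.0576] 103
wrist cup (0.6455, 0.156) none
wrist cup [ 0.4662 -0.0042] [0.0498 0.0268] [0.4637 0.0114 0.0277] 0.059
wrist cup [ 0.6299 -0.1832] [0.051  0.0205] [ 0.6295 -0.1662  0.0263] 0.0597
wrist cup [ 0.5028 -0.296 ] [0.0577 0.0566] [ 0.502  -0.296   0.0272] 0.0606
wrist disc (0.6455, 0.156, 0.011) none
wrist disc [0.4639 0.0117 0.0576] 84
wrist disc [ 0.6315 -0.1619  0.0595] 92
wrist disc [ 0.5019 -0.2963  0.0575] 120
[ 0.4217 -0.2952  0.2225] [-1.7997e+02  5.0000e-02  1.7995e+02] 41.2
```

View pics/fside.png

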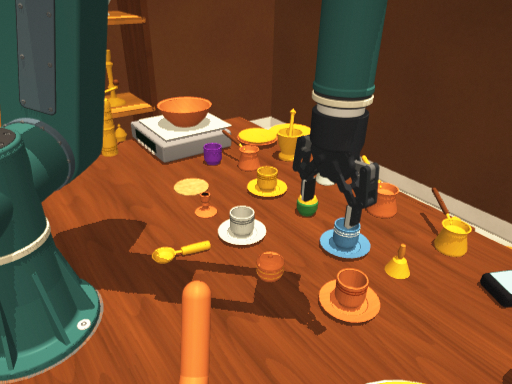

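View pics/ftop.png

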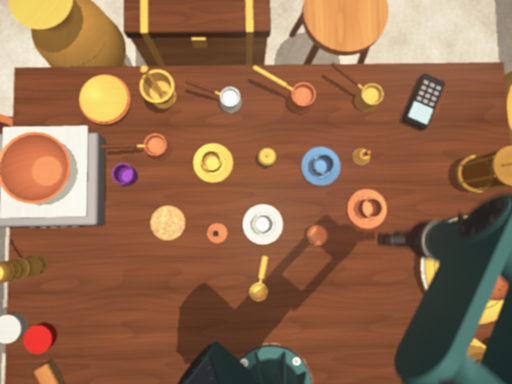

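Both views show every cup upright on its own saucer: brass at (213,162), grey at (263,224), blue at (321,166) and copper at (367,209). All are within about 2 mm of centre. The sugar bowl is still at (267,157), the coaster is empty and the gripper is clear.

```bash
python3 -c "
from rig import ctrl
print(ctrl.job_done())"
```

```text
the job is handed in; nothing more can be done
None
```

All four cups stand upright within about 2–3 mm of the centre of their own-colour saucers. The saucers and sugar bowl did not move, nothing was knocked over, and the job was handed in at about 41 s of the 147 s allowed.

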